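# Load a cassette into a bench reader, shut its lid past the catch and start it

## Robot

A 7-joint arm with a two-finger parallel gripper is mounted at the origin on the work surface. World frame = base frame: x ahead of the robot, y to its left, z up, the work surface at z = 0. Lengths are in m, angles in rad, forces in N, time in s.
With the tool pointing down it reaches from about 0.425 to 0.875 m from the base axis. Payload 9.9 kg.
Tool frame: the origin (TCP) lies at the very end of the fingers, on their centre line; the grasp point (between the pads) lies 19 mm behind it; z points along the fingers, y is the line along which they close (so a half turn about z gives the same grasp; the last joint's range is limited). The gripper opens to 85 mm and grips with 20 to 120 N. Pads are 22 mm wide; open, the fingers measure 114 mm over their backs; the gripper's body (76 mm by 85 mm) begins 54 mm behind the grasp point. The pads swing forward as they close: fully open they stand 13 mm farther back than shut.
Start: joints at [-0.084, 0.576, 0.025, 1.437, -0.015, 1.129, -0.057], TCP at [0.675, 0, 0.231] pointing down, gripper open.
Joint ranges: [-2.76, 2.76], [-0.34, 2.15], [-1.52, 1.57], [0.19, 2.46], [-1.09, 4.23], [0.17, 1.99], [-2.82, 2.82]. Speed limits (rad/s): [2.22, 2.22, 3.01, 3.01, 3.14, 3.14, 3.14].

## Interface

Orientations are given as [roll, pitch, yaw] about the fixed x, y, z axes, in that order (R = Rz(yaw) Ry(pitch) Rx(roll)).
In Python, from bench import state, capture, calibration, finish_job gives the robot as it stands.
- The arm moves only by the tool jog_arm, never from a script. Its argument "series" is one flat list of numbers, 7 for each row, row after row: the turn, a rotation vector about the tool's x, y, z in units of 45 degrees (1.0 is 45 degrees), then the shift along the tool's x, y, z in units of 0.15 m (1.0 is 0.15 m), then the opening, from 0 (shut) to 1 (fully open). In form: [wx, wy, wz, tx, ty, tz, claw, wx, wy, wz, tx, ty, tz, claw, ...]. A call has 1 to 20 rows; each row is the pose to reach, as a shift and turn from the pose commanded when the call began, along the tool's axes at that moment; what a row does not reach only later rows make up. A row lasts 1/12 s, in which the tool goes at most 41.7 mm and 7.16 degrees, less where a joint would pass 70% of its speed; a pose out of reach is approached as far as the arm can. A call with a number of a shift or a turn outside -1 to 1 is refused whole. A call with a gripper value outside its range is refused whole. The fingers move at their own pace and stop on an object; "force" is the grip in N (left out, the last holds). Time passes only in rows, so rows that repeat a pose let the fingers close. It gives the time, the measured TCP pose, the force, the opening and the grip force at its end, in the units of the state.
- state(): the state, without advancing time (a new reading comes with each control period).
- capture(name): name is "scene" or "side" or "wrist"; returns the picture (400x640x3 uint8, blue, green, red); there is no depth.
- calibration(name): a dict with "fx", "fy", "cx", "cy" (pixels), "k1" (the pictures are not rectified: a ray, as slopes to the right and down, at radius r is drawn at 1 + k1 r^2 times it, then the intrinsics apply), "extrinsics" (4x4, takes a point from camera to world coordinates); the wrist camera has in their place "T_tool_cam" (4x4, takes a point from camera to tool coordinates, whose origin is the TCP and whose axes are the flange's). Camera axes: x right, y up, looking along -z (the intrinsics and any distortion apply to the point x, -y, -z); pixel columns grow to the right and rows downward; lengths in m; the calibration is good to about 2 mm. A picture is of the moment at which its call begins: read the wrist's pose just before it. calibration takes no time and is no camera call.
- finish_job(): hands the job in; it is judged then, once.
The state is a dict: "clock": time; "joint_pos": joint angles; "qd": joint speeds; "joint_torque": joint torques, N m; "tcp_pos": TCP position; "eef_rot": TCP orientation; "ft_force": force on the tool from outside, world axes, zero at the start; "ft_torque": the same for the moment, N m; "width": finger opening in m; "grasp_force": force on a finger pad.
Only numpy, scipy, OpenCV 4.12 (cv2) and the standard library are available. Lean on these libraries where they do the work, as an engineer would, in place of code of your own. Each camera call takes 0.05 s, during which the arm holds its last target. There are 200 camera calls.

## Task

Load the reader and start it: set the long cassette (the longest of the three, with two round ports) gently down on the narrow raised stage of the open reader, ports up, flat, centred and lengthwise along the stage, and let go. Swing the domed lid over and press it down past its stiff catch until it is fully shut, and only then press the round start key all the way in and release it. Leave the two other cassettes and the beaker where they are.

Things in the scene. Friction and masses are not known exactly. Their poses are not given: they have to be found in the camera images.
- cassette: the long cassette: black plastic slab 80 x 32 x 16 mm with two white round ports (14 mm across, 4 mm high, at 22 mm either side of the middle) on its top. Loose, 50 to 100 g, lying flat on the bench, ports up. Origin: centre of its underside; x along its 80 mm length, y across its 32 mm width, z up through the ports.
- short_cassette: a shorter black cassette 54 x 32 x 16 mm with one white port; not to be moved. Origin: centre of its underside, x along its length.
- square_cassette: a square black cassette 50 x 50 x 16 mm with one white port; not to be moved. Origin: centre of its underside.
- reader: the reader: fixed aluminium instrument with white sides, 194 (x) x 280 (y) mm, flat deck 60 mm above the bench. Origin: centre of its underside, x away from the robot, y to the left. On the deck, in mm: the lid hinge along x at y = 115, the stage at (0, 35), a latch slot at (0, -36), the start key at (-30, -100), a flat display at (50, -100).
- stage (a point): centre of the top face of the stage, a steel bar 22 mm wide (reader x) and 64 mm long (reader y) that stands 12 mm above the reader's deck, its top 72 mm above the bench. Axes as the reader's: the cassette's length must lie along the reader's y. The cassette overhangs the stage by 5 mm each side and 8 mm each end.
- lid (a joint): angle of the lid about its hinge, rad: 0 fully shut, about 1.57 upright, up to 1.95 leaning open to the left. It starts open; the hinge is stiff, so the lid stays where it is left (2 to 4 N at the free edge moves it). Coming down, it stops on a sprung catch at about 0.15 rad and needs about 8 to 15 N near its free edge to snap past it; then it stays shut.
- lid_hinge (a point): middle of the lid's hinge line, 74 mm above the bench, on a ledge at (0, 115) mm of the reader. The hinge line runs along the reader's x. The axes turn with the lid: with the lid shut they are the reader's.
- lid_press (a point): point in the middle of the lid's outer top face, 15 mm from its free edge: at (0, -145, 31) mm in the lid's frame at lid_hinge. The lid is a white plastic dome, hollow below, 150 mm along the hinge, reaching 160 mm from the hinge to its free edge, 44 mm deep, 5 mm walls; its rim is 13 mm below and its top 31 mm above the hinge line. Shut, its top is 105 mm above the bench.
- lid_lip (a point): middle of the outer edge of the lid's grey finger lip, 60 mm long and 8 mm thick, which sticks out 13 mm beyond the free edge; at (0, -173, 23) mm in the lid's frame. A steel latch tongue 20 mm wide also reaches 28 mm below the rim in the middle of the free edge.
- start (a joint): travel of the start key, m: 0 out, 0.006 fully in; spring, about 5 N.
- start_top (a point): centre of the top of the start key, a round grey key 26 mm across in a black collar 42 mm across on the right strip of the reader's deck; its top is 82 mm above the bench.
- beaker: glass beaker, 70 mm across, 90 mm high, loose; leave. Origin: centre of its underside.

How it is judged:
By the outcome, as a careful person would: the job done as asked, in the order asked, and still so for the second after the job is handed in, with the robot touching nothing.
It also fails if it takes over 64 s, if anything falls off the work surface, if the arm or the gripper's body presses on something with over 40 N, if the wrist force passes 120 N, or if a joint passes its speed limit or range.

## Working session

There is one attempt and no reset: what is moved stays moved. The work goes in short steps, Python scripts to look and compute and a tool call to move; the robot and the scene stay as the last step left them, time stands still between calls to the robot, and variables do not carry over. Pictures are saved under pics/ and viewed, at most 10 in all, crops included, and the job is handed in when it is done.

Besides the shell and the picture viewer there is one more tool, called after "Request:" as name(argument=value, ...), one argument or row to a line, values as JSON. jog_arm: Moves the arm, as the interface text tells. Its arguments: {"type":"object","properties":{"series":{"type":"array"},"force":{"type":"number"}},"required":["series"]}

```bash
mkdir -p pics; ls
python3 - <<'E'
from bench import *
import cv2
for n in("scene","side"):
    cv2.imwrite(f"pics/{n}0.png",capture(n)); print(calibration(n))
print(calibration("wrist"));print(state())
E
```

```text
pics
{'fx': 508.39269284757074, 'fy': 508.39269284757074, 'cx': 320.2808862889727, 'cy': 200.05977512939677, 'k1': -0.06323022155286538, 'extrinsics': array([[ 0.45557473, -0.62286238,  0.63599852,  1.2076066 ],
       [ 0.89019638,  0.31991532, -0.32435258, -0.41536584],
       [-0.00143865,  0.71393042,  0.70021518,  0.85095791],
       [ 0.        ,  0.        ,  0.        ,  1.        ]])}
{'fx': 379.2821075554441, 'fy': 379.2821075554441, 'cx': 313.43814749661715, 'cy': 197.57925552862264, 'k1': -0.04556010125407013, 'extrinsics': array([[ 0.80575394,  0.30637682, -0.50684695,  0.14703367],
       [-0.59214503,  0.43289626, -0.67968014, -0.59520516],
       [ 0.0111739 ,  0.84778185,  0.53022738,  0.49023117],
       [ 0.        ,  0.        ,  0.        ,  1.        ]])}
{'fx': 291.55876816375905, 'fy': 291.55876816375905, 'cx': 315.8573766123433, 'cy': 198.17361678359106, 'k1': 0.01898905396623958, 'T_tool_cam': array([[ 2.24687739e-04,  9.46386063e-01,  3.23037721e-01,
         8.34092429e-02],
       [ 9.99999685e-01, -4.58615497e-04,  6.48034682e-04,
         3.96243647e-04
[... 186 characters left out ...]
.1, 'joint_pos': array([-0.0837973 ,  0.57645136,  0.0248712 ,  1.43783784, -0.01501651,
        1.12902295, -0.05649069]), 'qd': array([-0.00024237, -0.00196138,  0.0007387 , -0.00131898,  0.00212549,
       -0.00168662,  0.00267704]), 'joint_torque': array([ 7.07550455e-03, -7.67310762e+01,  2.25892425e+00, -2.86606407e+01,
        1.61178235e-02,  8.62831454e-03, -6.06417325e-05]), 'tcp_pos': array([ 6.74578045e-01, -4.21080200e-06,  2.30522320e-01]), 'eef_rot': array([-3.14006003e+00,  7.68927641e-05,  1.57080823e+00]), 'ft_force': array([ 0.40087074, -0.40229416, -0.15922505]), 'ft_torque': array([-0.0388418 , -0.02211734,  0.0259774 ]), 'grasp_force': 0.0, 'width': 0.08534020315931207}
```

View pics/scene0.png

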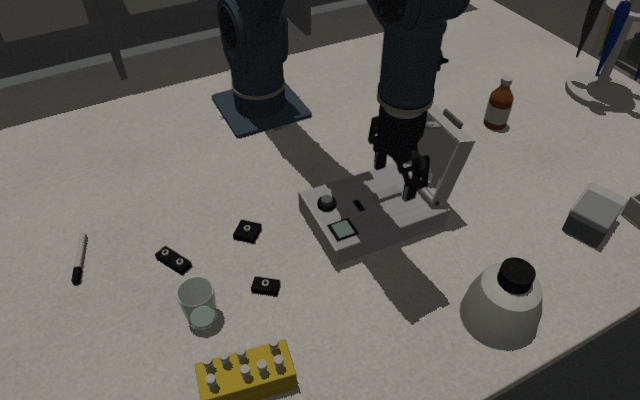

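View pics/side0.png

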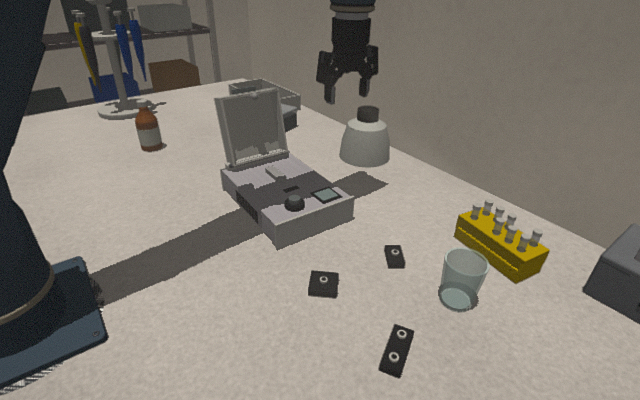

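The scene view shows the reader with its key at (326,202), and the long cassette at (173,260). In the side view they are at (294,203) and (397,350). I'll enlarge both to get precise pixel positions.

```bash
cat > h.py <<'E'
import numpy as np, cv2
from bench import *
from scipy.spatial.transform import Rotation as Ro
def cam(n,s=None):
    c=calibration(n)
    if n=="wrist":
        T=np.eye(4);T[:3,:3]=Ro.from_euler('xyz',s['eef_rot']).as_matrix();T[:3,3]=s['tcp_pos'];E=T@c['T_tool_cam']
    else:E=c['extrinsics']
    return c,E
def proj(ce,P):
    c,E=ce; p=(np.atleast_2d(P)-E[:3,3])@E[:3,:3]
    u=np.c_[p[:,0],-p[:,1]]/-p[:,2:]
    u=u*(1+c['k1']*(u**2).sum(1,keepdims=True))
    return u*[c['fx'],c['fy']]+[c['cx'],c['cy']]
def onz(ce,px,z):
    c,E=ce; K=np.array([[c['fx'],0,c['cx']],[0,c['fy'],c['cy']],[0,0,1]])
    u=cv2.undistortPoints(np.array(px,float).reshape(-1,1,2),K,np.array([c['k1'],0,0,0.]))[:,0]
    d=np.c_[u[:,0],-u[:,1],-np.ones(len(u))]@E[:3,:3].T
    return E[:3,3]+d*((z-E[2,3])/d[:,2])[:,None]
def pose(x,y,z,yaw,P): # local->world
    c,s=np.cos(yaw),np.sin(yaw); P=np.atleast_2d(P).astype(float)
    return P@np.array([[c,s,0],[-s,c,0],[0,0,1]])+[x,y,z]
E
python3 - <<'E'
from h import *
a=cv2.imread("pics/scene0.png");b=cv2.imread("pics/side0.png")
g=lambda i:np.clip(i.astype(float)*1.6,0,255).astype(np.uint8)
cv2.imwrite("pics/s1.png",cv2.resize(g(a[150:300,280:480]),(800,600),interpolation=cv2.INTER_CUBIC))
cv2.imwrite("pics/d1.png",cv2.resize(g(b[80:260,200:440]),(800,600),interpolation=cv2.INTER_CUBIC))
S,D=cam("scene"),cam("side")
print(onz(S,[(326,198),(173,260),(247,231),(265,286),(203,318)],.06),onz(S,[(173,260),(247,231),(265,286)],.016))
print(onz(D,[(397,350),(323,284),(395,256),(458,300)],.016), onz(D,[(294,200)],.082))
E
```

```text
[[ 0.4891747  -0.03463942  0.06      ]
 [ 0.50697523 -0.38826279  0.06      ]
 [ 0.50145614 -0.22777807  0.06      ]
 [ 0.64876835 -0.24862261  0.06      ]
 [ 0.66336047 -0.37626191  0.06      ]] [[ 0.46799998 -0.38675509  0.016     ]
 [ 0.46217387 -0.2173428   0.016     ]
 [ 0.61768088 -0.23934689  0.016     ]]
[[ 0.45262651 -0.39270919  0.016     ]
 [ 0.44670111 -0.22435582  0.016     ]
 [ 0.60291838 -0.24606433  0.016     ]
 [ 0.60643305 -0.38628909  0.016     ]] [[ 0.4999773  -0.05674468  0.082     ]]
```

View pics/s1.png

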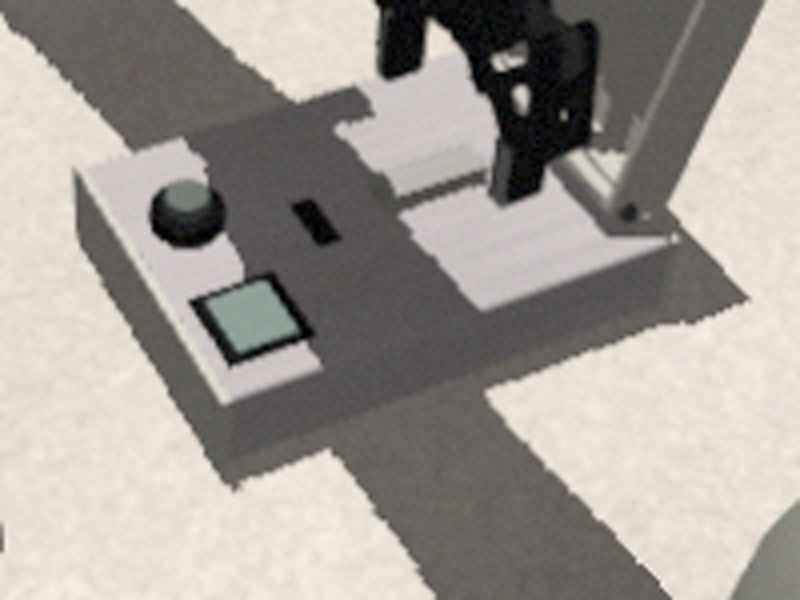

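View pics/d1.png

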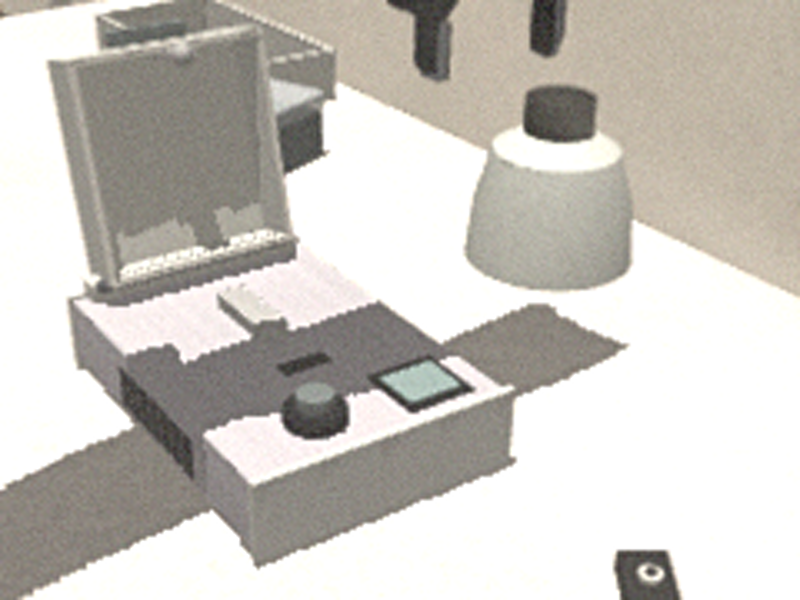

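Both crops show the deck corners, key top, slot and display clearly. The two cameras disagree by about 15 mm, so I'll check that with a fit.

```bash
cat > fit.py <<'E'
from h import *
from scipy.optimize import least_squares
S,D=cam("scene"),cam("side")
L=np.array([[-97,-140,60],[97,-140,60],[97,140,60],[-30,-100,82],[0,-36,60],[50,-100,60]])/1000
ps=np.array([[75,170],[230,402],[675,238],[185,193],[316,222],[252,318]])/4+[280,150]
M=np.array([[-97,-140,60],[97,-140,60],[-97,140,60],[-30,-100,82],[0,-36,60],[50,-100,60]])/1000
pd=np.array([[253,487],[513,388],[75,303],[316,394],[304,364],[421,384]])*.3+[200,80]
E
python3 - <<'E'
from fit import *
fs=lambda q:(proj(S,pose(*q,L))-ps).ravel()
fd=lambda q:(proj(D,pose(*q,M))-pd).ravel()
x0=[.55,.03,0,0]
for f in (fs,fd,lambda q:np.r_[fs(q),fd(q)]):
    r=least_squares(f,x0); print(r.x.round(4),r.fun.reshape(-1,2).round(1).tolist())
for f in (fs,fd):
    r=least_squares(lambda q:f([q[0],q[1],0,q[2]]),[.55,.03,0]); print(r.x.round(4),r.fun.reshape(-1,2).round(1).tolist())
print(proj(S,[.675,0,.23]),proj(D,[.675,0,.23]))
p=proj(S,[[.5,.1,.05]]);print(onz(S,p,.05))
E
```

```text
[ 0.531   0.0626 -0.0151 -0.0286] [[-0.1, -0.2], [-0.8, 0.5], [-0.1, -0.4], [0.9, 0.3], [-0.4, -0.1], [0.5, -0.0]]
[ 0.553   0.0666 -0.0136 -0.0435] [[0.8, -0.2], [-0.4, 1.2], [-0.6, -1.0], [0.1, -0.6], [0.5, 0.3], [-0.5, 0.4]]
[ 0.543  0.055 -0.003 -0.035] [[-0.9, -0.1], [-1.7, 1.8], [1.4, 0.7], [0.3, 0.6], [-0.4, 0.5], [-0.0, 0.9], [0.1, 0.0], [0.3, 0.4], [-3.2, -1.7], [-0.4, -1.1], [-0.4, -0.4], [-0.5, -0.2]]
[ 0.5429  0.055  -0.0262] [[-1.1, -0.6], [-1.0, 1.1], [1.6, -0.8], [0.4, -0.1], [-0.3, -0.4], [0.4, 0.1]]
[ 0.5419  0.0492 -0.0502] [[-0.3, 0.4], [1.4, 1.1], [-2.2, -2.2], [-0.0, -0.9], [0.4, -0.2], [0.4, 0.2]]
[[391.83979427 188.15171401]] [[346.13516615 104.79337023]]
[[0.5  0.1  0.05]]
```

Run:
```python
from h import *
s=state();cv2.imwrite("pics/w0.png",capture("wrist"));import pickle;pickle.dump(s,open("w0.pkl","wb"))
```

Request:
jog_arm(
  series=[0, 0, 0, -0.25, -0.18, 0, 1, 0, 0, 0, -0.5, -0.35, 0, 1, 0, 0, 0, -0.75, -0.53, 0, 1, 0, 0, 0, -1, -0.7, 0, 1, 0, 0, 0, -1, -0.7, 0, 1],
)

```text
clock: 0.57
tcp_pos: [0.566, -0.156, 0.2314]
eef_rot: [-3.139, 0.003, 1.565]
ft_force: [0.1, -1.0, -0.7]
width: 0.0854
grasp_force: 0.0
```

Request:
jog_arm(
  series=[0, 0, 0, -0.25, -0.18, 0, 1, 0, 0, 0, -0.5, -0.35, 0, 1, 0, 0, 0, -0.75, -0.53, 0, 1, 0, 0, 0, -1, -0.7, 0, 1, 0, 0, 0, -1, -0.7, 0, 1, 0, 0, 0, -1, -0.7, 0, 1, 0, 0, 0, -1, -0.7, 0, 1],
)

```text
clock: 1.15
tcp_pos: [0.4643, -0.3007, 0.2312]
eef_rot: [-3.141, -0.0, 1.568]
ft_force: [-0.0, 0.9, 1.4]
width: 0.0852
grasp_force: 0.0
```

Run:
```python
from h import *
s=state();cv2.imwrite("pics/w1.png",capture("wrist"));import pickle;pickle.dump(s,open("w1.pkl","wb"));print(s['clock'],s['tcp_pos'],s['eef_rot'])
a=cv2.imread("pics/w0.png");b=cv2.imread("pics/w1.png")
# one canvas, both
g=lambda i:cv2.resize(i,(480,300),interpolation=cv2.INTER_AREA)
cv2.imwrite("pics/wA.png",np.clip(np.vstack([g(a),g(b)])*1.5,0,255).astype(np.uint8))
```

```text
1.15 [ 0.46433678 -0.30074478  0.23122846] [-3.14141192e+00 -1.93694816e-04  1.56828184e+00]
```

View pics/wA.png

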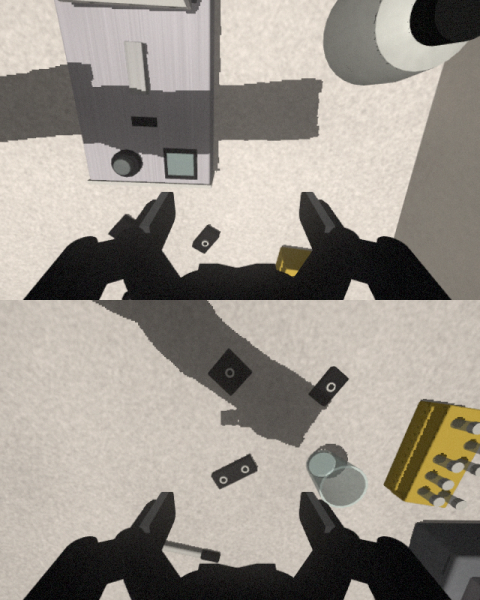

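The top picture is the reader from above, with stage, slot, key and display visible. The bottom one shows the long cassette near full-resolution pixel (312,232), with its ports at (297,240) and (327,225). Next I'll refine both.

Run:
```python
from h import *
import pickle
a=cv2.imread("pics/w0.png")
cv2.imwrite("pics/w0c.png",np.clip(cv2.resize(a[0:260,70:310],None,fx=2.3,fy=2.3,interpolation=cv2.INTER_CUBIC)*1.5,0,255).astype(np.uint8))
b=cv2.imread("pics/w1.png");s=pickle.load(open("w1.pkl","rb"));W=cam("wrist",s)
g=cv2.GaussianBlur(cv2.cvtColor(b,cv2.COLOR_BGR2GRAY),(3,3),0)
roi=g[195:265,270:355]
print(np.percentile(roi,[2,10,50,90]))
m=(roi<60).astype(np.uint8);n,l,st,c=cv2.connectedComponentsWithStats(m)
i=1+np.argmax(st[1:,4]);cn=max(cv2.findContours((l==i).astype(np.uint8),0,2)[0],key=cv2.contourArea)
hull=cv2.convexHull(cn);r=cv2.minAreaRect(hull);box=cv2.boxPoints(r)+[270,195];print(r,box.tolist())
fill=np.zeros_like(m);cv2.drawContours(fill,[cn],-1,1,-1)
hole=((fill>0)&(roi>85)).astype(np.uint8);fill=cv2.erode(fill,np.ones((5,5)));hole&=fill
n,l,st,c=cv2.connectedComponentsWithStats(hole);print(st[1:].tolist(),(c[1:]+[270,195]).tolist())
big=[j for j in range(1,n) if st[j,4]>15]
P=onz(W,[c[j]+[270,195] for j in big],.02);print(P)
print(onz(W,box,.012))
# other views
S,D=cam("scene"),cam("side")
if len(P)==2:
    print(proj(S,P),proj(D,P))
```

```text
[ 34.  37. 129. 134.]
((42.20000457763672, 33.400001525878906), (24.149534225463867, 59.032188415527344), 63.43495178222656) [[280.4000053405762, 230.79999923706055], [333.2000045776367, 204.40000438690186], [344.0, 226.00000381469727], [291.2000045776367, 252.39999771118164]]
[[52, 26, 10, 10, 54], [23, 40, 10, 10, 50]] [[326.31481481481484, 225.37037037037038], [297.36, 239.42000000000002]]
[[ 0.47811322 -0.37608832  0.02      ]
 [ 0.43932105 -0.39664694  0.02      ]]
[[ 0.41593335 -0.38762019  0.012     ]
 [ 0.48722159 -0.34948454  0.012     ]
 [ 0.50236743 -0.38064707  0.012     ]
 [ 0.42967553 -0.42081666  0.012     ]]
[[178.86601722 260.36676545]
 [164.46953224 251.06057026]] [[400.99319609 332.04511108]
 [392.90217592 354.94458003]]
```

View pics/w0c.png

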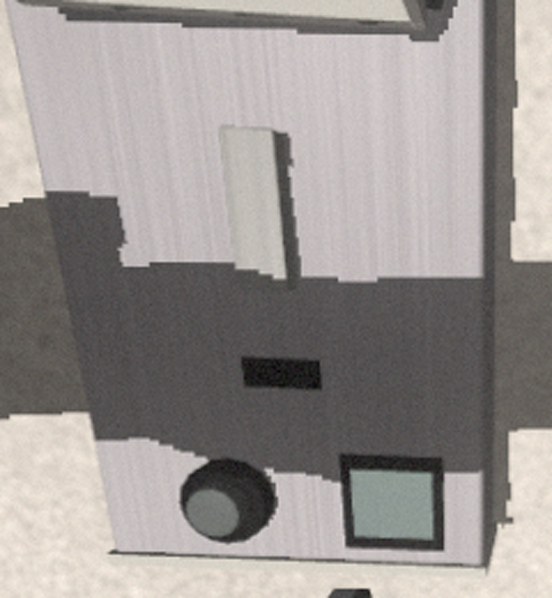

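The crop shows these pixels: stage far end at (220,126)–(273,128), slot centre (282,373), key top (213,513), display centre (393,503), and front corners (110,551) and (487,568). I'll fit the reader pose from them.

Run:
```python
from fit import *
import pickle
W=cam("wrist",pickle.load(open("w0.pkl","rb")))
N=np.array([[-97,-140,60],[97,-140,60],[50,-100,60],[0,-36,60],[-30,-100,82],[-11,67,72],[11,67,72]])/1000
pw=np.array([[110,551],[487,568],[393,503],[282,373],[213,513],[220,126],[273,128]])/2.3+[70,0]
fw=lambda q:(proj(W,pose(q[0],q[1],0,q[2],N))-pw).ravel()
r=least_squares(fw,[.54,.05,0]);print(r.x.round(4),r.fun.reshape(-1,2).round(1).tolist())
f=lambda q:np.r_[2*fw(q),(proj(S,pose(q[0],q[1],0,q[2],L))-ps).ravel(),(proj(D,pose(q[0],q[1],0,q[2],M))-pd).ravel()]
r=least_squares(f,[.54,.05,0],loss='soft_l1');print(r.x.round(4))
q=r.x
for n,p in dict(stage=[0,35,72],key=[-30,-100,82],hinge=[0,115,74],press=[0,-30,105]).items(): print(n,pose(q[0],q[1],0,q[2],np.array(p)/1000).round(4))
# lid top edge (free edge corners rim/top) angle from side pic: scan predicted
for th in (1.5,1.6,1.7,1.8,1.95):
    c,s=np.cos(-th),np.sin(-th) # shut extends -y; opening raises it
    R=np.array([[1,0,0],[0,c,-s],[0,s,c]])
    P=(np.array([[-75,-160,-13],[75,-160,-13],[0,-173,23],[-75,-160,31]])/1000)@R.T+[0,.115,.074]
    print(th,((proj(D,pose(q[0],q[1],0,q[2],P))-[200,80])/.3).round(0).tolist(),((proj(S,pose(q[0],q[1],0,q[2],P))-[0,0])).round(0).tolist())
```

```text
[ 0.5429  0.0548 -0.0483] [[0.0, 3.7], [-0.3, 3.1], [0.4, -1.0], [0.3, -1.0], [-0.8, -0.8], [-0.3, -1.5], [0.7, -0.8]]
[ 0.5427  0.0539 -0.0453]
stage [[0.5442 0.0889 0.072 ]]
key [[ 0.5082 -0.0446  0.082 ]]
hinge [[0.5479 0.1688 0.074 ]]
press [[0.5413 0.024  0.105 ]]
1.5 [[95.0, 75.0], [297.0, 39.0], [176.0, 21.0], [69.0, 53.0]] [[398.0, 108.0], [438.0, 148.0], [433.0, 117.0], [416.0, 102.0]]
1.6 [[85.0, 66.0], [286.0, 31.0], [165.0, 18.0], [60.0, 51.0]] [[405.0, 106.0], [445.0, 145.0], [440.0, 115.0], [422.0, 101.0]]
1.7 [[76.0, 60.0], [274.0, 26.0], [155.0, 17.0], [53.0, 52.0]] [[411.0, 104.0], [452.0, 143.0], [446.0, 115.0], [428.0, 101.0]]
1.8 [[67.0, 56.0], [263.0, 23.0], [145.0, 19.0], [46.0, 55.0]] [[417.0, 103.0], [458.0, 142.0], [452.0, 115.0], [433.0, 102.0]]
1.95 [[55.0, 55.0], [248.0, 22.0], [133.0, 27.0], [37.0, 63.0]] [[426.0, 102.0], [467.0, 141.0], [461.0, 117.0], [441.0, 104.0]]
```

Request:
jog_arm(
  series=[0, 0, 0.15, -0.15, -0.01, 0.1, 0.6, 0, 0, 0.3, -0.3, -0.02, 0.2, 0.6, 0, 0, 0.45, -0.45, -0.03, 0.3, 0.6, 0, 0, 0.6, -0.57, -0.04, 0.45, 0.6, 0, 0, 0.75, -0.57, -0.04, 0.6, 0.6, 0, 0, 0.9, -0.57, -0.04, 0.7, 0.6, 0, 0, 1, -0.57, -0.04, 0.7, 0.6, 0, 0, 1, -0.57, -0.04, 0.7, 0.6],
)

```text
clock: 1.87
tcp_pos: [0.4602, -0.3832, 0.1247]
eef_rot: [-3.139, -0.0, 0.785]
ft_force: [0.3, 0.7, 1.2]
width: 0.0511
grasp_force: 0.0
```

Request:
jog_arm(
  series=[0, 0, 0.15, 0, 0, 0, 0.6, 0, 0, 0.3, 0, 0, 0, 0.6, 0, 0, 0.38, 0, 0, 0, 0.6, 0, 0, 0.38, 0, 0, 0, 0.6, 0, 0, 0.38, 0, 0, 0, 0.6, 0, 0, 0.38, 0, 0, 0, 0.6],
)

```text
clock: 2.37
tcp_pos: [0.4597, -0.3849, 0.1266]
eef_rot: [3.141, -0.001, 0.492]
ft_force: [0.1, 0.7, 0.4]
width: 0.0512
grasp_force: 0.0
```

Run:
```python
from h import *
s=state();b=capture("wrist");W=cam("wrist",s);cv2.imwrite("pics/w2.png",b)
print(s['clock'],s['tcp_pos'],s['eef_rot'],s['joint_pos'].round(2),s['width'])
p=proj(W,[.4587,-.3864,.016])[0];print(p)
x0,y0=(p-[70,60]).astype(int);x0=max(x0,0)
g=cv2.GaussianBlur(cv2.cvtColor(b,cv2.COLOR_BGR2GRAY),(3,3),0)
roi=g[y0:y0+120,x0:x0+140]
for lo in(75,95):
  n,l,st,c=cv2.connectedComponentsWithStats((roi>lo).astype(np.uint8))
  for j in range(1,n):
    if 30<st[j,4]<700: q=onz(W,[c[j]+[x0,y0]],.02);print(lo,st[j].tolist(),c[j]+[x0,y0],q)
```

```text
2.3667 [ 0.45974247 -0.38494247  0.12657035] [ 3.14127619e+00 -5.20381624e-04  4.91902680e-01] [ 0.4   0.6   0.35  1.78 -0.27  0.81 -0.2 ] 0.05116168657049932
[316.69038531 196.90517041]
75 [64, 78, 16, 15, 148] [317.37837838 220.72972973] [[ 0.43964666 -0.3973539   0.02      ]]
95 [64, 78, 16, 14, 117] [317.14529915 220.58119658] [[ 0.43967609 -0.39709262  0.02      ]]
```

View pics/w2.png

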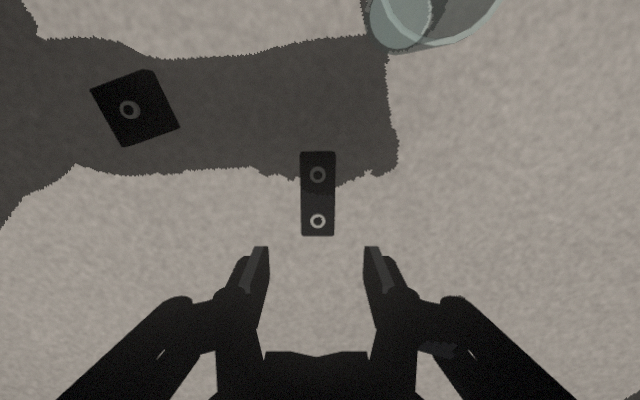

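The picture shows the long cassette lined up with the tool, ports at (317,175) and (317,221), and centred between the fingers. I'll go down and grip.

Request:
jog_arm(
  series=[0, 0, 0, -0.01, 0.01, 0.2, 0.6, 0, 0, 0, -0.01, 0.01, 0.4, 0.6, 0, 0, 0, -0.01, 0.01, 0.6, 0.6, 0, 0, 0, -0.01, 0.01, 0.7, 0.6, 0, 0, 0, -0.01, 0.01, 0.76, 0.6, 0, 0, 0, -0.01, 0.01, 0.8, 0.6, 0, 0, 0, -0.01, 0.01, 0.82, 0.6, 0, 0, 0, -0.01, 0.01, 0.82, 0.6, 0, 0, 0, -0.01, 0.01, 0.82, 0.6],
)

```text
clock: 3.17
tcp_pos: [0.4589, -0.388, 0.0042]
eef_rot: [3.14, -0.001, 0.487]
ft_force: [-0.4, 0.1, -0.2]
width: 0.0513
grasp_force: 0.0
```

Request:
jog_arm(
  series=[0, 0, 0, 0, 0, 0, 0.45, 0, 0, 0, 0, 0, 0, 0.35, 0, 0, 0, 0, 0, 0, 0.2, 0, 0, 0, 0, 0, 0, 0.2, 0, 0, 0, 0, 0, 0, 0.2, 0, 0, 0, 0, 0, 0, 0.2, 0, 0, 0, 0, 0, 0, 0.2],
  force=40,
)

```text
clock: 3.75
tcp_pos: [0.4589, -0.3879, 0.0045]
eef_rot: [3.14, -0.001, 0.487]
ft_force: [0.0, 0.7, 4.4]
width: 0.0311
grasp_force: 39.7
```

Request:
jog_arm(
  series=[0, 0, 0, 0, 0, -0.05, 0.2, 0, 0, 0, 0, 0, -0.15, 0.2, 0, 0, 0, 0, 0, -0.3, 0.2, 0, 0, -0.1, 0, 0, -0.5, 0.2, 0, 0, -0.25, 0, 0, -0.7, 0.2, 0, 0, -0.4, 0, 0, -0.9, 0.2, 0, 0, -0.55, 0, 0, -1, 0.2, 0, 0, -0.7, 0, 0, -1, 0.2, 0, 0, -0.85, 0, 0, -1, 0.2, 0, 0, -1, 0, 0, -1, 0.2, 0, 0, -1, 0, 0, -1, 0.2],
)

```text
clock: 4.67
tcp_pos: [0.4582, -0.3878, 0.1543]
eef_rot: [3.141, 0.0, 1.277]
ft_force: [0.9, -0.5, -0.6]
width: 0.0307
grasp_force: 40.1
```

Request:
jog_arm(
  series=[0, 0, -0.1, 0.1, -0.01, 0, 0.2, 0, 0, -0.2, 0.3, -0.03, 0, 0.2, 0, 0, -0.32, 0.5, -0.06, 0, 0.2, 0, 0, -0.32, 0.7, -0.09, 0, 0.2, 0, 0, -0.32, 0.9, -0.11, 0, 0.2, 0, 0, -0.32, 1, -0.12, 0, 0.2, 0, 0, -0.32, 1, -0.12, 0, 0.2, 0, 0, -0.32, 1, -0.12, 0, 0.2],
)

```text
clock: 5.33
tcp_pos: [0.4855, -0.2381, 0.1537]
eef_rot: [3.141, 0.0, 1.522]
ft_force: [-0.4, -1.4, -1.0]
width: 0.0309
grasp_force: 40.0
```

Request:
jog_arm(
  series=[0, 0, 0, 0.2, 0.03, 0, 0.2, 0, 0, 0, 0.4, 0.06, 0, 0.2, 0, 0, 0, 0.6, 0.09, 0, 0.2, 0, 0, 0, 0.8, 0.12, 0, 0.2, 0, 0, 0, 1, 0.14, 0, 0.2, 0, 0, 0, 1, 0.14, 0, 0.2],
)

```text
clock: 5.83
tcp_pos: [0.5146, -0.0847, 0.1534]
eef_rot: [3.141, -0.003, 1.527]
ft_force: [0.6, 1.2, -1.1]
width: 0.031
grasp_force: 40.0
```

Run:
```python
from h import *
import pickle
s=state();b=capture("wrist");pickle.dump(s,open("w3.pkl","wb"));cv2.imwrite("pics/w3.png",b)
print(s['clock'],s['tcp_pos'],s['eef_rot'],s['width'])
cv2.imwrite("pics/w3c.png",np.clip(cv2.resize(b[:320,120:520],(750,600),interpolation=cv2.INTER_CUBIC)*1.5,0,255).astype(np.uint8))
```

```text
5.8333 [ 0.51455819 -0.08469739  0.15341099] [ 3.14098270e+00 -2.67110082e-03  1.52687979e+00] 0.03103791214434282
```

View pics/w3c.png

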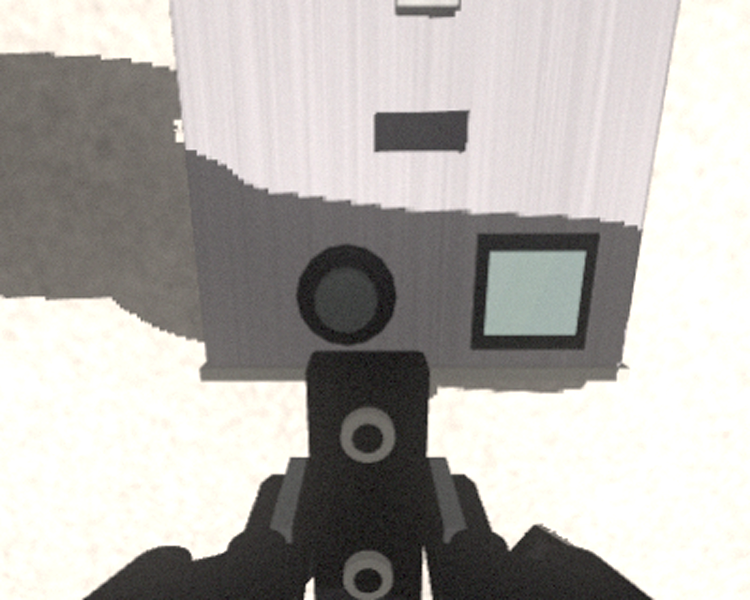

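The crop shows the cassette in the grip, ports at (368,436) and (368,577). It also shows the slot at (421,131), key top (346,300), display centre (533,291) and the near end of the stage (396,7)–(460,8).

Run:
```python
from h import *
import pickle
from scipy.optimize import least_squares
s=pickle.load(open("w3.pkl","rb"));W=cam("wrist",s)
N=np.array([[-30,-100,82],[0,-36,60],[50,-100,60],[-11,3,72],[11,3,72]])/1000
pw=np.array([[346,300],[421,131],[533,291],[396,7],[460,8]])/1.875+[120,0]
r=least_squares(lambda q:(proj(W,pose(q[0],q[1],0,q[2],N))-pw).ravel(),[.54,.05,0]);q=r.x
print(q.round(4),r.fun.reshape(-1,2).round(1).tolist())
print("stage",pose(q[0],q[1],0,q[2],[0,.035,.072]),"key",pose(q[0],q[1],0,q[2],[-.03,-.1,.082]))
print("deck edges slot corners",onz(W,np.array([[375,114],[467,111],[466,151],[376,151]])/1.875+[120,0],.06))
print("ports",onz(W,np.array([[368,436],[368,577]])/1.875+[120,0],s['tcp_pos'][2]+.0155))
```

```text
[ 0.5423  0.0537 -0.0413] [[-0.0, 1.5], [0.2, 0.2], [-0.4, 0.5], [0.4, -0.5], [-0.3, -1.2]]
stage [[0.54370117 0.08866532 0.072     ]] key [[ 0.50815418 -0.04498128  0.082     ]]
deck edges slot corners [[0.52267653 0.02475178 0.06      ]
 [0.55864814 0.0241825  0.06      ]
 [0.55850581 0.0097391  0.06      ]
 [0.52255572 0.01136092 0.06      ]]
ports [[ 0.51604929 -0.06213363  0.16891099]
 [ 0.51417042 -0.10554283  0.16891099]]
```

Request:
jog_arm(
  series=[0, 0, 0, 0.2, 0.02, 0, 0.2, 0, 0, 0, 0.4, 0.05, 0, 0.2, 0, 0, 0, 0.6, 0.08, 0, 0.2, 0, 0, 0, 0.8, 0.1, 0, 0.2, 0, 0, 0, 1, 0.14, 0, 0.2, 0, 0, 0, 1, 0.14, 0, 0.2],
)

```text
clock: 6.38
tcp_pos: [0.543, 0.0638, 0.1534]
eef_rot: [3.14, -0.003, 1.527]
ft_force: [0.5, 1.3, -1.3]
width: 0.0311
grasp_force: 40.1
```

Request:
jog_arm(
  series=[0, 0, 0, 0.08, 0, 0, 0.2, 0, 0, 0, 0.158, 0, 0, 0.2, 0, 0, 0, 0.158, 0, 0, 0.2, 0, 0, 0, 0.158, 0, 0.1, 0.2, 0, 0, 0, 0.158, 0, 0.2, 0.2, 0, 0, 0, 0.158, 0, 0.3, 0.2, 0, 0, 0, 0.158, 0, 0.38, 0.2, 0, 0, 0, 0.158, 0, 0.4, 0.2, 0, 0, 0, 0.158, 0, 0.4, 0.2, 0, 0, 0, 0.158, 0, 0.4, 0.2],
)

```text
clock: 7.22
tcp_pos: [0.5428, 0.0818, 0.0937]
eef_rot: [3.141, 0.0, 1.523]
ft_force: [-0.0, 0.4, 0.1]
width: 0.0308
grasp_force: 40.1
```

Run:
```python
from h import *
s=state();print(s['tcp_pos'],s['eef_rot'],s['ft_force'],s['width'])
```

```text
[0.54275758 0.08182163 0.09371844] [3.14131567e+00 2.20333355e-04 1.52252892e+00] [-0.02673698  0.44530866  0.09172026] 0.030755351377838015
```

Request:
jog_arm(
  series=[0, 0, -0.006, 0.041, 0.002, 0, 0.2, 0, 0, -0.006, 0.041, 0.002, 0.04, 0.2, 0, 0, -0.006, 0.041, 0.002, 0.08, 0.2, 0, 0, -0.006, 0.041, 0.002, 0.09, 0.2, 0, 0, -0.006, 0.041, 0.002, 0.1, 0.2, 0, 0, -0.006, 0.041, 0.002, 0.1, 0.2, 0, 0, -0.006, 0.041, 0.002, 0.1, 0.2],
)

```text
clock: 7.8
tcp_pos: [0.543, 0.0885, 0.0782]
eef_rot: [-3.141, 0.0, 1.528]
ft_force: [0.9, 0.2, -0.9]
width: 0.0309
grasp_force: 40.1
```

Request:
jog_arm(
  series=[0, 0, 0, -0.003, 0, 0.002, 0.2, 0, 0, 0, -0.003, 0, 0.004, 0.2, 0, 0, 0, -0.003, 0, 0.006, 0.2, 0, 0, 0, -0.003, 0, 0.008, 0.2, 0, 0, 0, -0.003, 0, 0.01, 0.2, 0, 0, 0, -0.003, 0, 0.01, 0.2, 0, 0, 0, -0.003, 0, 0.01, 0.2],
)

```text
clock: 8.38
tcp_pos: [0.5431, 0.0882, 0.0768]
eef_rot: [-3.142, 0.0, 1.528]
ft_force: [0.2, -0.6, -1.1]
width: 0.0307
grasp_force: 40.1
```

Request:
jog_arm(
  series=[0, 0, 0, 0, 0, 0.002, 0.2, 0, 0, 0, 0, 0, 0.004, 0.2, 0, 0, 0, 0, 0, 0.005, 0.2, 0, 0, 0, 0, 0, 0.005, 0.2, 0, 0, 0, 0, 0, 0.005, 0.2],
)

```text
clock: 8.8
tcp_pos: [0.5431, 0.0882, 0.0764]
eef_rot: [3.141, -0.0, 1.528]
ft_force: [-2.0, -0.4, 6.0]
width: 0.0306
grasp_force: 40.7
```

Contact at 6 N, so the cassette is down. I'll release and lift.

Request:
jog_arm(
  series=[0, 0, 0, 0, 0, 0, 0.38, 0, 0, 0, 0, 0, 0, 0.4, 0, 0, 0, 0, 0, 0, 0.45, 0, 0, 0, 0, 0, 0, 0.5, 0, 0, 0, 0, 0, 0, 0.55, 0, 0, 0, 0, 0, 0, 0.55, 0, 0, 0, 0, 0, -0.05, 0.55, 0, 0, 0, 0, 0, -0.15, 0.55, 0, 0, 0, -0.1, 0, -0.3, 0.55, 0, 0, 0, -0.3, 0, -0.5, 0.55, 0, 0, 0, -0.5, 0, -0.7, 0.55, 0, 0, 0, -0.7, 0, -0.7, 0.55, 0, 0, 0, -0.8, 0, -0.7, 0.55, 0, 0, 0, -0.8, 0, -0.7, 0.55, 0, 0, 0, -0.8, 0, -0.7, 0.55],
)

```text
clock: 10.05
tcp_pos: [0.5379, -0.0324, 0.1816]
eef_rot: [3.141, -0.0, 1.526]
ft_force: [-0.0, 0.5, -0.2]
width: 0.0474
grasp_force: 0.0
```

Run:
```python
from h import *
import pickle
s=state();b=capture("wrist");pickle.dump(s,open("w4.pkl","wb"));cv2.imwrite("pics/w4.png",b);d=capture("side");cv2.imwrite("pics/d4.png",d)
print(s['clock'],s['tcp_pos'],s['eef_rot'],s['width'])
x=cv2.resize(d[80:250,200:400],(400,340));y=cv2.resize(b[:300,120:520],(400,300))
c=np.zeros((340,800,3),np.uint8);c[:,:400]=x;c[:300,400:]=y
cv2.imwrite("pics/c4.png",np.clip(c*1.5,0,255).astype(np.uint8))
```

```text
10.05 [ 0.53789682 -0.0324401   0.18164237] [ 3.14101407e+00 -1.40389787e-04  1.52626023e+00] 0.04740944594981279
```

View pics/c4.png

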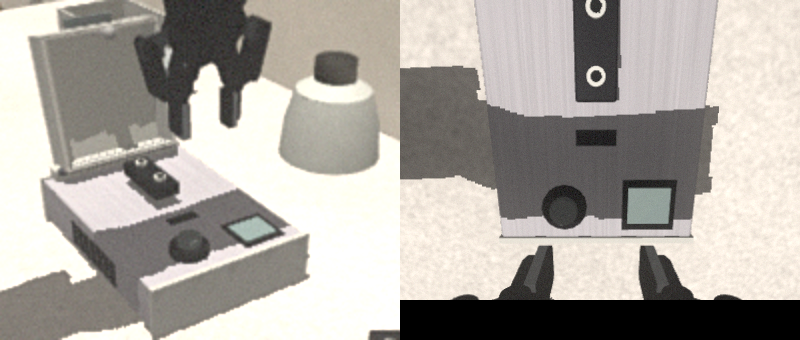

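The cassette sits centred and in line on the stage. In the wrist crop its ports at (596,8) and (596,76) share the centreline with the slot at (596,138). Now I'll go over and behind the open lid with the fingers shut.

Request:
jog_arm(
  series=[0, 0, 0, 0, 0, -0.2, 0, 0, 0, 0, 0, 0, -0.45, 0, 0, 0, 0, 0, 0, -0.7, 0, 0, 0, 0, 0.2, 0, -0.8, 0, 0, 0, 0, 0.4, 0, -0.8, 0, 0, 0, 0, 0.6, 0, -0.8, 0, 0, 0, 0, 0.8, 0, -0.8, 0, 0, 0, 0, 1, 0, -0.8, 0, 0, 0, 0, 1, 0, -0.8, 0],
)

```text
clock: 10.9
tcp_pos: [0.5432, 0.1274, 0.3006]
eef_rot: [-3.14, -0.004, 1.539]
ft_force: [-0.6, -0.0, -0.3]
width: 0.0002
grasp_force: 0.0
```

Request:
jog_arm(
  series=[0, 0, 0, 0.2, 0, 0, 0, 0, 0, 0, 0.4, 0, 0, 0, 0, 0, 0, 0.6, 0, 0, 0, 0, 0, 0, 0.8, 0, 0, 0, 0, 0, 0, 1, 0, 0, 0, 0, 0, 0, 1, 0, 0, 0, 0, 0, 0, 1, 0, 0, 0],
)

```text
clock: 11.48
tcp_pos: [0.5493, 0.2714, 0.3002]
eef_rot: [-3.14, -0.0, 1.534]
ft_force: [0.1, -0.1, 0.0]
width: -0.0005
grasp_force: 0.0
```

Request:
jog_arm(
  series=[0, 0, 0, 0.14, 0, 0, 0, 0, 0, 0, 0.14, 0, 0, 0, 0, 0, 0, 0.14, 0, 0.2, 0, 0, 0, 0, 0.14, 0, 0.4, 0, 0, 0, 0, 0.14, 0, 0.6, 0, 0, 0, 0, 0.14, 0, 0.6, 0, 0, 0, 0, 0.14, 0, 0.6, 0],
)

```text
clock: 12.07
tcp_pos: [0.5509, 0.2879, 0.2104]
eef_rot: [-3.139, 0.002, 1.528]
ft_force: [0.7, 0.0, 0.7]
width: -0.0
grasp_force: 0.0
```

Run:
```python
from h import *
s=state();d=capture("side");e=capture("scene")
c=np.hstack([cv2.resize(d[30:230,180:380],(400,400)),cv2.resize(e[60:260,300:500],(400,400))])
cv2.imwrite("pics/c5.png",np.clip(c*1.5,0,255).astype(np.uint8));print(s['tcp_pos'],s['eef_rot'],s['ft_force'])
```

```text
[0.55090925 0.28787159 0.21041207] [-3.13902978e+00  2.02722194e-03  1.52800853e+00] [0.72969909 0.02041249 0.73266452]
```

View pics/c5.png

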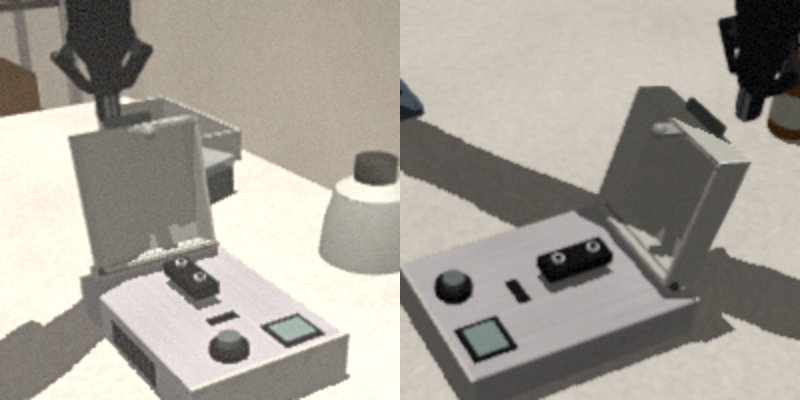

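Fingers are behind the lid, with the tip at (750,105) in the scene half. I'll push it over along the arc.

Request:
jog_arm(
  series=[0, 0, 0, -0.1, 0, 0, 0, 0, 0, 0, -0.2, 0, 0, 0, 0, 0, 0, -0.3, 0, -0.01, 0, 0, 0, 0, -0.38, 0, -0.02, 0, 0, 0, 0, -0.45, 0, -0.03, 0, 0, 0, 0, -0.52, 0, -0.04, 0, 0, 0, 0, -0.6, 0, -0.05, 0, 0, 0, 0, -0.68, 0, -0.06, 0, 0, 0, 0, -0.77, 0, -0.06, 0, 0, 0, 0, -0.77, 0, -0.06, 0],
)

```text
clock: 13.0
tcp_pos: [0.5466, 0.1691, 0.2199]
eef_rot: [-3.141, 0.003, 1.525]
ft_force: [0.4, -0.2, -1.0]
width: -0.0001
grasp_force: 0.0
```

Request:
jog_arm(
  series=[0, 0, 0, -0.09, 0, 0.015, 0, 0, 0, 0, -0.18, 0, 0.035, 0, 0, 0, 0, -0.27, 0, 0.06, 0, 0, 0, 0, -0.34, 0, 0.09, 0],
)

```text
clock: 13.33
tcp_pos: [0.5443, 0.1206, 0.2061]
eef_rot: [-3.141, 0.001, 1.528]
ft_force: [1.1, 1.1, 3.0]
width: 0.0001
grasp_force: 1.3
```

Request:
jog_arm(
  series=[0, 0, 0, -0.1, 0, 0.05, 0, 0, 0, 0, -0.2, 0, 0.11, 0, 0, 0, 0, -0.26, 0, 0.16, 0, 0, 0, 0, -0.31, 0, 0.21, 0, 0, 0, 0, -0.36, 0, 0.26, 0, 0, 0, 0, -0.4, 0, 0.32, 0, 0, 0, 0, -0.45, 0, 0.4, 0],
)

```text
clock: 13.92
tcp_pos: [0.5418, 0.055, 0.1461]
eef_rot: [3.141, -0.0, 1.529]
ft_force: [0.8, 0.1, 2.4]
width: 0.0001
grasp_force: 1.1
```

Request:
jog_arm(
  series=[0, 0, 0, -0.06, 0, 0.06, 0, 0, 0, 0, -0.1, 0, 0.11, 0, 0, 0, 0, -0.13, 0, 0.15, 0, 0, 0, 0, -0.14, 0, 0.18, 0, 0, 0, 0, -0.15, 0, 0.21, 0, 0, 0, 0, -0.15, 0, 0.23, 0, 0, 0, 0, -0.15, 0, 0.25, 0, 0, 0, 0, -0.15, 0, 0.26, 0, 0, 0, 0, -0.15, 0, 0.27, 0, 0, 0, 0, -0.15, 0, 0.28, 0, 0, 0, 0, -0.15, 0, 0.28, 0],
)

```text
clock: 14.83
tcp_pos: [0.5408, 0.0327, 0.1051]
eef_rot: [3.141, -0.0, 1.528]
ft_force: [-2.2, -0.3, 7.5]
width: -0.0003
grasp_force: 3.9
```

Request:
jog_arm(
  series=[0, 0, 0, 0, 0, 0.01, 0, 0, 0, 0, 0, 0, 0.015, 0, 0, 0, 0, 0, 0, 0.015, 0],
)

```text
clock: 15.08
tcp_pos: [0.541, 0.0327, 0.1048]
eef_rot: [3.14, -0.0, 1.528]
ft_force: [-9.6, -0.2, 33.4]
width: -0.0001
grasp_force: 16.7
```

Request:
jog_arm(
  series=[0, 0, 0, 0, 0, -0.1, 0, 0, 0, 0, 0, 0, -0.25, 0, 0, 0, 0, -0.05, 0, -0.3, 0, 0, 0, 0, -0.2, -0.07, -0.3, 0, 0, 0, 0, -0.4, -0.15, -0.3, 0, 0, 0, 0, -0.52, -0.2, -0.3, 0, 0, 0, 0, -0.52, -0.2, -0.3, 0, 0, 0, 0, -0.52, -0.2, -0.3, 0],
)

```text
clock: 15.75
tcp_pos: [0.5071, -0.0454, 0.1472]
eef_rot: [3.142, 0.0, 1.526]
ft_force: [-0.4, 0.4, 0.4]
width: 0.0
grasp_force: 0.0
```

Run:
```python
from h import *
s=state();print(s['clock'],s['tcp_pos'],s['ft_force'])
D,S=cam("side"),cam("scene");d=capture("side");e=capture("scene");cv2.imwrite("pics/d6.png",d);cv2.imwrite("pics/e6.png",e)
# compare the far-top lid edge against the prediction for angles: mean gradient along projected edges
from numpy import linspace
def lid(th,P):
    c,si=np.cos(-th),np.sin(-th);R=np.array([[1,0,0],[0,c,-si],[0,si,c]])
    return pose(.5425,.0538,0,-.0435,P@R.T+[0,.115,.074])
for n,C,im in(("side",D,d),("scene",S,e)):
    g=cv2.GaussianBlur(cv2.cvtColor(im,cv2.COLOR_BGR2GRAY).astype(float),(0,0),1);gm=np.hypot(cv2.Sobel(g,6,1,0),cv2.Sobel(g,6,0,1))
    out=[]
    for th in linspace(-.06,.2,14):
        t=linspace(-1,1,60)[:,None]
        P=np.vstack([np.hstack([t*.075,0*t-.16,0*t+.031]),np.hstack([0*t+(-.075 if n=="side" else .075),-.08+t*.08,0*t+.031])])
        p=proj(C,lid(th,P)).round().astype(int);out.append((round(th,2),int(gm[p[:,1],p[:,0]].mean())))
    print(n,out)
```

```text
15.75 [ 0.50708347 -0.04536477  0.14718073] [-0.4357324   0.4366596   0.35384473]
side [(np.float64(-0.06), 89), (np.float64(-0.04), 102), (np.float64(-0.02), 101), (np.float64(0.0), 113), (np.float64(0.02), 138), (np.float64(0.04), 110), (np.float64(0.06), 58), (np.float64(0.08), 40), (np.float64(0.1), 37), (np.float64(0.12), 30), (np.float64(0.14), 30), (np.float64(0.16), 33), (np.float64(0.18), 52), (np.float64(0.2), 52)]
scene [(np.float64(-0.06), 64), (np.float64(-0.04), 80), (np.float64(-0.02), 92), (np.float64(0.0), 91), (np.float64(0.02), 76), (np.float64(0.04), 67), (np.float64(0.06), 67), (np.float64(0.08), 81), (np.float64(0.1), 89), (np.float64(0.12), 75), (np.float64(0.14), 49), (np.float64(0.16), 28), (np.float64(0.18), 21), (np.float64(0.2), 19)]
```

The lid edges match a shut lid in both views. Now the start key.

Request:
jog_arm(
  series=[0, 0, 0, 0, 0, 0.15, 0, 0, 0, 0, 0, 0, 0.3, 0, 0, 0, 0, 0, 0, 0.4, 0, 0, 0, 0, 0, 0, 0.43, 0, 0, 0, 0, 0, 0, 0.45, 0, 0, 0, 0, 0, 0, 0.47, 0, 0, 0, 0, 0, 0, 0.48, 0, 0, 0, 0, 0, 0, 0.48, 0],
)

```text
clock: 16.52
tcp_pos: [0.5076, -0.0431, 0.0762]
eef_rot: [3.141, -0.001, 1.529]
ft_force: [-1.9, 2.7, 4.7]
width: -0.0004
grasp_force: 2.4
```

Request:
jog_arm(
  series=[0, 0, 0, 0, 0, 0.005, 0, 0, 0, 0, 0, 0, 0.01, 0, 0, 0, 0, 0, 0, 0.01, 0, 0, 0, 0, 0, 0, 0.01, 0],
)

```text
clock: 16.85
tcp_pos: [0.5077, -0.0431, 0.0758]
eef_rot: [3.14, -0.001, 1.529]
ft_force: [-6.7, 3.0, 22.0]
width: -0.0003
grasp_force: 10.8
```

The key is against its stop at 22 N, so it is fully in. I'll release it and retreat.

Request:
jog_arm(
  series=[0, 0, 0, 0, 0, -0.05, 0, 0, 0, 0, 0, 0, -0.15, 0, 0, 0, 0, 0, 0, -0.35, 0, 0, 0, 0, 0, 0, -0.6, 0, 0, 0, 0, 0, 0, -0.9, 0, 0, 0, 0, 0, 0, -1, 0, 0, 0, 0, 0, 0, -1, 0, 0, 0, 0, 0, 0, -1, 0],
)

```text
clock: 17.52
tcp_pos: [0.5084, -0.044, 0.2257]
eef_rot: [3.137, -0.0, 1.528]
ft_force: [-0.4, -0.0, 0.4]
width: -0.0
grasp_force: 0.0
```

Run:
```python
from bench import *
s=state();print(s['clock'],s['tcp_pos'],s['ft_force'],abs(s['qd']).max());print(finish_job())
```

```text
17.5167 [ 0.50843213 -0.04403219  0.22568288] [-0.4463785  -0.04605046  0.35743216] 0.04126391881720568
the job is handed in; nothing more can be done
None
```

I set the long cassette centred on the stage, pressed the lid fully shut, then pressed and released the start key, and handed the job in at 17.5 s; no verdict came back.

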